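Start the chocolate melter warming

ROBOT

A 7-joint arm with a two-finger parallel gripper is mounted at the origin on the work surface. World frame = base frame: x ahead of the robot, y to its left, z up, the work surface at z = 0. Lengths are in m, angles in rad, forces in N, time in s.
With the tool pointing down it reaches from about 0.35 to 0.9 m from the base axis. Payload 7.2 kg.
Tool frame: the origin (TCP) lies on the centre line of the jaws, within the pads' length; the fingertips stand 22 mm ahead of it and the grasp point (between the pads) lies 3 mm ahead of it; z points along the fingers, y is the direction in which the jaws open and shut (so a half turn about z gives the same grasp; the last joint's range is limited). The gripper opens to 88 mm and grips with 3 to 60 N. Pads are 20 mm wide; open, the fingers measure 115 mm over their backs; the gripper's body (75 mm by 178 mm) begins 61 mm behind the grasp point.
Start: joints at [1.222, 0.411, -0.013, 1.596, 0.006, 1.134, -0.082], TCP at [0.173, -0.601, 0.245] pointing down, gripper open.
Joint ranges: [-2.95, 2.95], [-0.29, 1.99], [-1.47, 1.44], [0.14, 2.54], [-1.03, 4.17], [0.13, 1.85], [-2.86, 2.86]. Speed limits (rad/s): [2.39, 2.39, 3.01, 3.01, 3.14, 3.14, 3.14].

INTERFACE

Orientations are given as a unit quaternion [w, x, y, z].
In Python, from plant import sense, capture, finish_job gives the robot as it stands. The module is installed in compiled form; this text tells all that it offers.
- The arm moves only by the tool step_arm, never from a script. Its arguments are lists of equal length, an entry for each row: "grip": the closure, from 0 (fully open) to 1 (shut); "translation": the shift along the world's x, y, z in units of 30 mm (1.0 is 30 mm), a list of three; "turn": the turn, a rotation vector about the world's x, y, z in units of 10 degrees (1.0 is 10 degrees), a list of three. In form: {"grip": [grip, ...], "translation": [[tx, ty, tz], ...], "turn": [[ax, ay, az], ...]}. A call has exactly 5 rows; each row is the pose to reach, as a shift and turn from the pose commanded when the call began; what a row does not reach only later rows make up. A row lasts 1/8 s, in which the tool goes at most 62.5 mm and 10.7 degrees, less where a joint would pass 70% of its speed; a pose out of reach is approached as far as the arm can. A call with a gripper value outside its range is refused whole. The fingers move at their own pace and stop on an object; the grip force is fixed at half the most. Time passes only in rows, so rows that repeat a pose let the fingers close, or fill a call up. It gives the time, the measured TCP pose, the force and the opening at its end, in the units of the state.
- sense(): the state, without advancing time (a new reading comes with each control period).
- capture(name): name is "scene" or "top" or "wrist"; returns a dict with "color" (480x640x3 uint8, red, green, blue), "fovy" (degrees; the focal length in pixels is half the picture's height over the tangent of half this angle, whatever the lens; pixels are square), "cx", "cy" (the principal point, pixels), "origin" and "rotation" of the camera in the world; the wrist camera has in their place "mount" (4x4, takes a point from camera to tool coordinates, whose origin is the TCP and whose axes are the flange's). Camera axes: x right, y down, z forward; pixel columns grow to the right and rows downward; lengths in m; the calibration is good to about 2 mm. A picture is of the moment at which its call begins: read the wrist's pose just before it. There is no depth.
- finish_job(): hands the job in, once; it reports no verdict.
The state is a dict: "time_s": time; "joint_positions": joint angles; "qvel": joint speeds; "joint_efforts": joint torques, N m; "position": TCP position; "orientation": TCP orientation; "wrist_force": force on the tool from outside, world axes, zero at the start; "moment": the same for the moment, N m; "opening": finger opening in m.
Only numpy, scipy, OpenCV 4.12 (cv2) and the standard library are available. Lean on these libraries where they do the work, as an engineer would, in place of code of your own. Each camera call takes 0.05 s, during which the arm holds its last target. There are 200 camera calls.

TASK

Start the chocolate melter warming: push its lid along the rim towards the end stop until it is fully home, roll the knurled thermostat wheel to the right with a fingertip until its white line clicks into place between the two pointers, and press the rocker switch on, in any order. Push, rub and press only: lift nothing, take neither the lid's knob nor the wheel between the fingers, and leave the other things on the bench where they stand.

Things in the scene. Friction and masses are not known exactly. Their poses are not given: they have to be found in the camera images.
- melter: Bench chocolate melter, fixed, white, 305 (x) by 210 (y) by 139 mm. Origin on the bench; x points away from its front, y to the left seen from the robot, z up. Control ledge at the front: x -150 to -55 mm, top 85 mm up, carries wheel and switch. Tank behind: x -55 to 155 mm, y -105 to 105 mm, steel rim 130 mm up round a square well.
- lid_home (a point): Point fixed to the melter (x 50, z 150 mm in its frame; same axes) where the centre of the lid's knob lies when the lid is home. On the rim, strips 9 mm high in front of and behind the lid guide it along the melter's y (2.5 mm play each side); an end stop 9 mm high closes the right (-y) end, 1.5 mm beyond home; the left end is open.
- lid_knob (a point): Centre of the round black knob (34 mm across) in the middle of the lid, 20 mm above the rim; its top is 31 mm above the rim, its wide part begins 16 mm above the rim. The lid is a loose square steel plate, 186 mm a side, 5 mm thick, about 0.4 kg. It starts 40 to 75 mm to the left (melter's +y) of home, overhanging there, and slides with 1.5 to 4 N.
- wheel_crown (a point): Top of the thermostat wheel's rim, mid-width, 18 mm above the ledge; fixed to the melter, same axes. Wheel: black knurled rubber, 64 mm diameter, 24 mm wide, axle level along the melter's x, 32 mm below this point, between two fixed round guards (front and behind, 6 mm thick) that end 5 mm lower than this point, each with a small white pointer on top. A white line crosses the rim.
- thermostat (a joint): Wheel angle, rad; grows as the top of the rim is rubbed to the right (melter's -y), 16.8 mm of rim per click. A sprung ball holds it in a click every 0.524 rad; 2 to 3 N at the rim takes it on, and let go it falls into the nearest click. Starts at 0.524 or 1.047 (line left of the pointers); wanted: 1.571, line on top between the pointers. Goes on to 2.6.
- rocker (a joint): Angle of the rocker switch, rad: 0 off, 0.40 on (right half pressed fully down, then level). It stays where it is left; 2 to 3 N on its right half moves it.
- switch (a point): Middle of the rocker's right half once it is pressed level; fixed to the melter, 5 mm above the ledge. The rocker is black, 36 mm along the melter's y, 22 mm wide, pivoted at its middle, 12 mm left of this point. When off, the right half rises to the right at 0.4 rad, its end 7 mm above this point.
- ramekin: White cup, 80 mm across, 45 mm high, left of the control ledge. Bystander; origin under its centre.
- jar: Glass jar with steel cap, 60 mm across, 85 mm high, right of the control ledge. Bystander; origin under its centre.
- bowl: Steel bowl, 150 mm across, 65 mm high, right of the tank. Bystander; origin under its centre.
- scraper: Dough scraper lying left of the tank under the lid's overhang, about 100 by 134 by 16 mm. Bystander; origin under it.
- spatula: Spatula lying to the front right. Bystander; origin on it.
- cutter: Steel ring cutter, 70 mm across, 35 mm high, to the front left. Bystander; origin under its centre.

How it is judged:
By the outcome, as a careful person would: the job done as asked, in the order asked, and still so for the second after the job is handed in, with the robot touching nothing.
It also fails if it takes over 58 s, if anything falls off the work surface, if the arm or the gripper's body presses on something with over 40 N, if the wrist force passes 120 N, or if a joint passes its speed limit or range.

## Working session

There is one attempt and no reset: what is moved stays moved. The work goes in short steps, Python scripts to look and compute and a tool call to move; the robot and the scene stay as the last step left them, time stands still between calls to the robot, and variables do not carry over. Pictures are saved under pics/ and viewed, about 8 in all and at most 12, crops included, and the job is handed in when it is done.

Besides the shell and the picture viewer there is one more tool, called after "Request:" in YAML: its name, and indented under it one key for each argument. step_arm: Moves the arm, as the interface text tells. Its arguments: {"type":"object","properties":{"grip":{"type":"array"},"translation":{"type":"array"},"turn":{"type":"array"}},"required":["grip","translation","turn"]}

```bash
mkdir -p pics; cat > h.py <<'E'
import numpy as np,cv2
from plant import sense,capture
from scipy.spatial.transform import Rotation as R
def shot(cam,name,crop=None,scale=1):
    s=sense();c=capture(cam);im=c["color"][:,:,::-1].copy()
    if crop: x0,y0,x1,y1=crop; im=im[y0:y1,x0:x1]
    if scale!=1: im=cv2.resize(im,None,fx=scale,fy=scale,interpolation=cv2.INTER_CUBIC)
    cv2.imwrite(f"pics/{name}.png",im)
    if "mount" in c:
        q=s["orientation"];T=np.eye(4);T[:3,:3]=R.from_quat([q[1],q[2],q[3],q[0]]).as_matrix();T[:3,3]=s["position"]
        M=T@np.array(c["mount"]);O,Rm=M[:3,3],M[:3,:3]
    else: O,Rm=np.array(c["origin"]),np.array(c["rotation"])
    f=240/np.tan(np.radians(c["fovy"])/2)
    return dict(O=O,R=Rm,f=f,cx=c["cx"],cy=c["cy"])
def ray(c,u,v,z):
    d=c["R"]@np.array([(u-c["cx"])/c["f"],(v-c["cy"])/c["f"],1]);return c["O"]+d*(z-c["O"][2])/d[2]
def proj(c,p):
    q=c["R"].T@(np.array(p)-c["O"]);return c["f"]*q[:2]/q[2]+[c["cx"],c["cy"]]
E
python3 - <<'E'
from h import *
import pickle
a=shot("top","top1");b=shot("scene","scene1")
pickle.dump((a,b),open("cams.pkl","wb"));print(a,b);s=sense();print(s)
E
```

```text
{'O': array([0.39270985, 0.00185483, 1.04234161]), 'R': array([ 0.06330961, -0.70065661,  0.708473  , -0.05601987]), 'f': np.float64(460.8506030944355), 'cx': 316.0973097771233, 'cy': 239.42422842758546} {'O': array([ 1.39818154, -0.32703342,  0.73091156]), 'R': array([-0.37883267,  0.72869779,  0.50169701, -0.27163477]), 'f': np.float64(542.839266638851), 'cx': 316.9867956600925, 'cy': 229.638227487209}
{'time_s': 0.1, 'joint_positions': array([ 1.22181815,  0.4118071 , -0.01272553,  1.59693098,  0.00562673,
        1.13432311, -0.08218775]), 'qvel': array([-7.75329321e-04, -6.90694119e-05,  7.99712801e-04, -2.89519789e-03,
       -1.53362680e-04, -1.18574827e-03,  4.93720255e-04]), 'joint_efforts': array([ 3.80129612e-03, -5.89093530e+01,  6.44377749e-01, -2.91706395e+01,
       -5.37158072e-02,  1.45998888e-02,  3.23840129e-05]), 'position': array([ 0.17303881, -0.60013289,  0.2439131 ]), 'orientation': array([-6.98451262e-04,  9.90157174e-01,  1.39958060e-01, -1.59286051e-04]), 'wrist_force': array([ 0.34821976,  0.16129096, -0.31740411]), 'moment': array([ 0.06842273,  0.05216542, -0.00179016]), 'opening': 0.0878331829526773}
```

```bash
sed -i 's/Rm=np.array(c\["origin"\]),np.array(c\["rotation"\])/Rm=np.array(c["origin"]),R.from_quat(np.roll(c["rotation"],-1)).as_matrix()/' h.py
python3 - <<'E'
from h import *
import pickle
a,b=pickle.load(open("cams.pkl","rb"))
for c in (a,b): c["R"]=R.from_quat(np.roll(c["R"],-1)).as_matrix()
pickle.dump((a,b),open("cams.pkl","wb"));print(a["R"].round(2),b["R"].round(2))
E
```

```text
[[-0.01 -0.99  0.17]
 [-1.    0.01  0.01]
 [-0.01 -0.17 -0.99]] [[ 0.35  0.53 -0.78]
 [ 0.94 -0.21  0.28]
 [-0.02 -0.82 -0.57]]
```

View pics/top1.png

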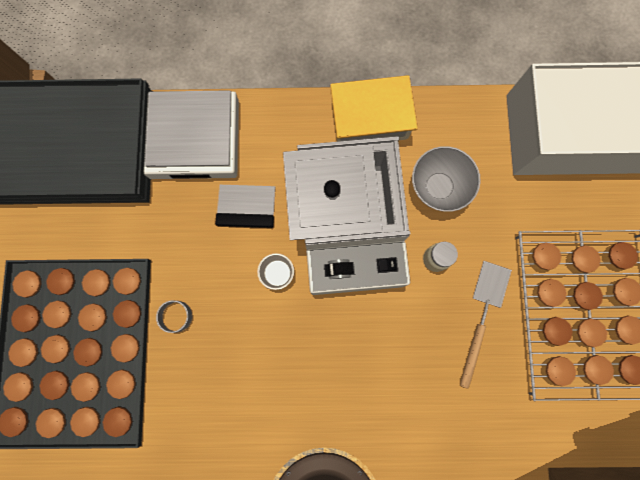

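View pics/scene1.png

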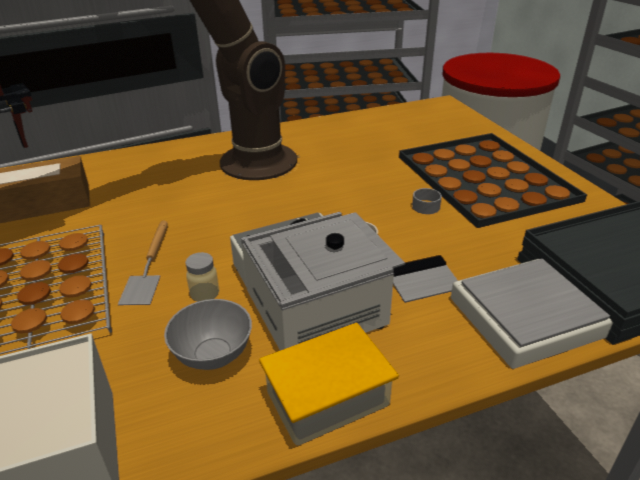

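Top view: knob at (332,188), wheel about (340,268), rocker about (387,265), ledge front corners about (311,293) and (409,286), jar (441,256), ramekin (276,272). The gap to the end stop (dark strip) is about 378–400.

```bash
python3 - <<'E'
from h import *
import pickle
a,b=pickle.load(open("cams.pkl","rb"))
im=cv2.imread("pics/top1.png")
cv2.imwrite("pics/c1.png",cv2.resize(im[125:305,270:430],None,fx=3.75,fy=3.3,interpolation=cv2.INTER_CUBIC))
for n,u,v,z in [("knob",332,188,.15),("knob_scene",335,241,.15),("wheel",340,268,.103),("rock",387,265,.09),("FL",311,293,.085),("FR",409,286,.085)]:
    print(n,ray(b if 'scene' in n else a,u,v,z).round(4))
E
```

```text
knob [ 0.649  -0.0226  0.15  ]
knob_scene [ 0.6477 -0.022   0.15  ]
wheel [ 0.4931 -0.0375  0.103 ]
rock [ 0.4997 -0.1356  0.09  ]
FL [0.4439 0.0226 0.085 ]
FR [ 0.4561 -0.1801  0.085 ]
```

View pics/c1.png

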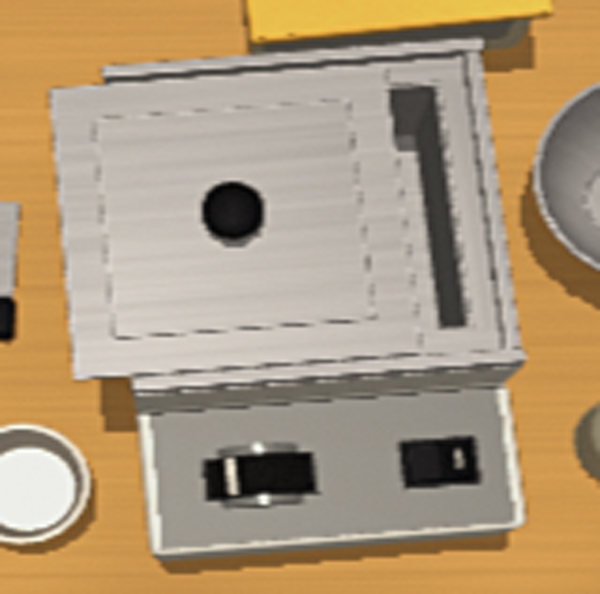

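Request:
step_arm:
  grip: [1,1,1,1,1]
  translation:
    - [0.7,1.2,0.6]
    - [1.7,2.8,1.2]
    - [2.8,4.5,1.8]
    - [3.9,6.2,1.9]
    - [5,8,1.9]
  turn:
    - [0,0,-0.2]
    - [0,0,-0.5]
    - [0,0,-0.8]
    - [0,0,-1.1]
    - [0,0,-1.24]

```text
time_s: 0.72
position: [0.3237, -0.3594, 0.302]
orientation: [0.0, 1.0, 0.032, 0.0]
wrist_force: [0.8, -0.5, 0.0]
opening: 0.0411
```

Request:
step_arm:
  grip: [1,1,1,1,1]
  translation:
    - [1.2,2,0]
    - [2.4,4,0]
    - [3.6,6,0]
    - [4.8,8,0]
    - [5.7,9.3,0]
  turn:
    - [0,0,0]
    - [0,0,0]
    - [0,0,0]
    - [0,0,0]
    - [0,0,0]

```text
time_s: 1.35
position: [0.4862, -0.0928, 0.3017]
orientation: [0.0, 0.999, 0.032, 0.0]
wrist_force: [1.0, -1.4, 0.7]
opening: 0.0006
```

Request:
step_arm:
  grip: [1,1,1,1,1]
  translation:
    - [0,0,0]
    - [0,0,0]
    - [0,0,0]
    - [0,0,0]
    - [0,0,0]
  turn:
    - [0,0,0]
    - [0,0,0]
    - [0,0,0]
    - [0,0,0]
    - [0,0,0]

```text
time_s: 1.98
position: [0.4854, -0.0953, 0.3018]
orientation: [0.0, 1.0, 0.031, 0.0]
wrist_force: [-0.1, -0.2, 0.1]
opening: 0.0005
```

```bash
python3 - <<'E'
from h import *
import pickle
w=shot("wrist","w1");pickle.dump(w,open("w1.pkl","wb"));s=sense();print(s["position"],s["orientation"],s["wrist_force"],s["opening"],w)
for p in [(.4931,-.0375,.103),(.5005,-.1476,.09),(.649,-.0226,.15)]: print(proj(w,p))
E
```

```text
[ 0.48547894 -0.0951125   0.30174527] [1.13537374e-04 9.99497842e-01 3.16867158e-02 5.21198306e-05] [-0.35217562 -0.60959826 -0.87231955] 0.00016163077157840393 {'O': array([ 0.56384286, -0.08879858,  0.44084008]), 'R': array([[ 6.30232158e-02, -9.56082496e-01, -2.86241742e-01],
       [-9.98012061e-01, -6.03772134e-02, -1.80698053e-02],
       [-6.25419772e-06,  2.86811528e-01, -9.57987029e-01]]), 'f': np.float64(363.72172859166886), 'cx': 318.1522089264264, 'cy': 241.36425619932731}
[259.13177375 207.04864561]
[374.14421569 203.98444143]
[230.90721085  -1.30502644]
```

View pics/w1.png

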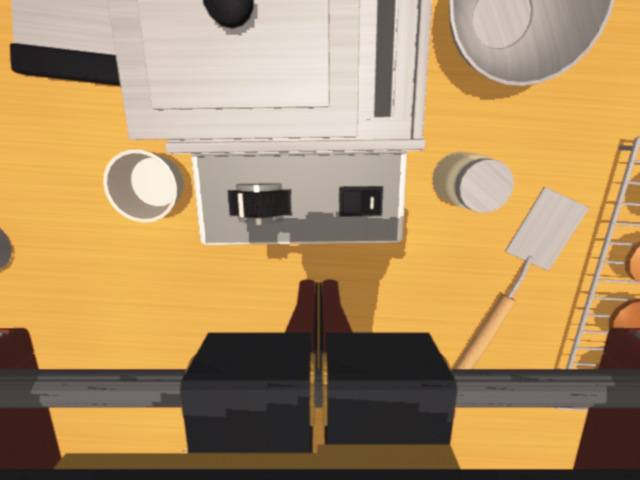

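```bash
python3 - <<'E'
from h import *
import pickle
w=pickle.load(open("w1.pkl","rb"))
im=cv2.imread("pics/w1.png")[145:250,185:415]
cv2.imwrite("pics/w1c.png",cv2.resize(im,None,fx=3.4,fy=3.4,interpolation=cv2.INTER_CUBIC))
for n,u,v,z in [("ptrs",260.5,202,.099),("line",240,204,.098),("rock",361,201,.09),("FL",203,244,.085),("FR",403,241,.085),("tipL",300,282,.28),("tipR",338,282,.28)]: print(n,ray(w,u,v,z).round(4))
E
```

```text
ptrs [ 0.4972 -0.0381  0.099 ]
line [ 0.4939 -0.0185  0.098 ]
rock [ 0.5026 -0.1345  0.09  ]
FL [0.4473 0.0219 0.085 ]
FR [ 0.4634 -0.1819  0.085 ]
tipL [ 0.495  -0.0845  0.28  ]
tipR [ 0.4962 -0.1026  0.28  ]
```

View pics/w1c.png

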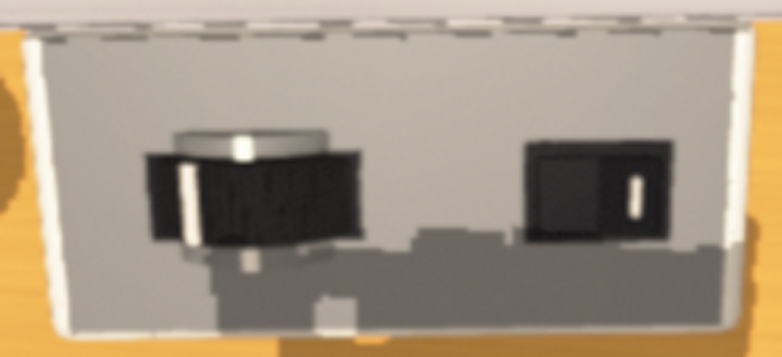

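Crop: pointers at rear (257,188) and front (259,222), white line at (241,204), so 1 click left. The rocker's centre is (361,201). The measurements agree with the top view within 3 mm. Wheel first.

Request:
step_arm:
  grip: [1,1,1,1,1]
  translation:
    - [0.1,0.8,-1.5]
    - [0.32,2.2,-3]
    - [0.32,2.22,-4.5]
    - [0.32,2.22,-5.5]
    - [0.32,2.22,-5.5]
  turn:
    - [0,0,0]
    - [0,0,0]
    - [0,0,0]
    - [0,0,0]
    - [0,0,0]

```text
time_s: 2.65
position: [0.4938, -0.028, 0.135]
orientation: [-0.0, 0.999, 0.032, -0.002]
wrist_force: [-1.2, 0.1, 0.5]
opening: 0.0002
```

Request:
step_arm:
  grip: [1,1,1,1,1]
  translation:
    - [0,0,0]
    - [0,0,-0.1]
    - [0,0,-0.2]
    - [0,0,-0.27]
    - [0,0,-0.27]
  turn:
    - [0,0,0]
    - [0,0,0]
    - [0,0,0]
    - [0,0,0]
    - [0,0,0]

```text
time_s: 3.28
position: [0.4952, -0.028, 0.1285]
orientation: [0.0, 0.999, 0.032, -0.0]
wrist_force: [0.4, 0.4, -0.8]
opening: 0.0007
```

Request:
step_arm:
  grip: [1,1,1,1,1]
  translation:
    - [0,0,-0.03]
    - [0,0,-0.06]
    - [0,0,-0.1]
    - [0,0,-0.1]
    - [0,0,-0.1]
  turn:
    - [0,0,0]
    - [0,0,0]
    - [0,0,0]
    - [0,0,0]
    - [0,0,0]

```text
time_s: 3.9
position: [0.4953, -0.028, 0.1255]
orientation: [0.0, 0.999, 0.032, -0.0]
wrist_force: [0.4, 0.3, 0.2]
opening: 0.0003
```

Request:
step_arm:
  grip: [1,1,1,1,1]
  translation:
    - [0,0,-0.03]
    - [0,0,-0.06]
    - [0,0,-0.06]
    - [0,0,-0.06]
    - [0,0,-0.06]
  turn:
    - [0,0,0]
    - [0,0,0]
    - [0,0,0]
    - [0,0,0]
    - [0,0,0]

```text
time_s: 4.53
position: [0.4956, -0.0278, 0.1245]
orientation: [0.0, 0.999, 0.032, 0.0]
wrist_force: [-2.2, 0.9, 8.3]
opening: 0.0004
```

Request:
step_arm:
  grip: [1,1,1,1,1]
  translation:
    - [0,-0.1,-0.01]
    - [0.01,-0.2,-0.01]
    - [0.01,-0.3,-0.01]
    - [0.02,-0.4,-0.01]
    - [0.03,-0.5,-0.01]
  turn:
    - [0,0,0]
    - [0,0,0]
    - [0,0,0]
    - [0,0,0]
    - [0,0,0]

```text
time_s: 5.15
position: [0.4969, -0.0436, 0.1247]
orientation: [0.001, 0.999, 0.032, 0.001]
wrist_force: [-1.8, -1.9, 9.4]
opening: 0.0007
```

Request:
step_arm:
  grip: [1,1,1,1,1]
  translation:
    - [0,-0.04,0]
    - [0,-0.04,0]
    - [0,-0.04,0.1]
    - [0,-0.04,0.8]
    - [0,-0.04,1.6]
  turn:
    - [0,0,0]
    - [0,0,0]
    - [0,0,0]
    - [0,0,0]
    - [0,0,0]

```text
time_s: 5.78
position: [0.4957, -0.0441, 0.1715]
orientation: [-0.0, 0.999, 0.032, -0.001]
wrist_force: [0.3, 0.1, 0.3]
opening: 0.0005
```

```bash
python3 - <<'E'
from h import *
print(sense()["position"])
E
```

```text
[ 0.49567051 -0.04407776  0.17152756]
```

Request:
step_arm:
  grip: [1,1,1,1,1]
  translation:
    - [0.1,-1.5,0]
    - [0.2,-3,0]
    - [0.2,-3.48,0]
    - [0.2,-3.48,-0.8]
    - [0.2,-3.48,-1.4]
  turn:
    - [0,0,0]
    - [0,0,0]
    - [0,0,0]
    - [0,0,0]
    - [0,0,0]

```text
time_s: 6.4
position: [0.5019, -0.1479, 0.1286]
orientation: [-0.0, 0.999, 0.032, -0.0]
wrist_force: [-0.3, -0.2, -0.5]
opening: 0.0004
```

Request:
step_arm:
  grip: [1,1,1,1,1]
  translation:
    - [0,0,-0.1]
    - [0,0,-0.2]
    - [0,0,-0.3]
    - [0,0,-0.4]
    - [0,0,-0.5]
  turn:
    - [0,0,0]
    - [0,0,0]
    - [0,0,0]
    - [0,0,0]
    - [0,0,0]

```text
time_s: 7.02
position: [0.5027, -0.1492, 0.1149]
orientation: [0.001, 0.999, 0.032, 0.001]
wrist_force: [-0.2, -2.6, 2.2]
opening: 0.0005
```

Rocker moving; press on to the stop.

Request:
step_arm:
  grip: [1,1,1,1,1]
  translation:
    - [0,0.02,-0.05]
    - [0,0.02,-0.1]
    - [0,0.02,-0.13]
    - [0,0.02,-0.15]
    - [0,0.02,-0.15]
  turn:
    - [0,0,0]
    - [0,0,0]
    - [0,0,0]
    - [0,0,0]
    - [0,0,0]

```text
time_s: 7.65
position: [0.5026, -0.1485, 0.112]
orientation: [0.001, 0.999, 0.032, 0.001]
wrist_force: [-6.3, -0.9, 23.8]
opening: 0.0007
```

Request:
step_arm:
  grip: [1,1,1,1,1]
  translation:
    - [0,0,1]
    - [0,0,2.5]
    - [0,0.5,4]
    - [1,1.8,4]
    - [2,3.2,4]
  turn:
    - [0,0,0]
    - [0,0,0]
    - [0,0,0]
    - [0,0,0]
    - [0,0,0]

```text
time_s: 8.28
position: [0.5627, -0.0512, 0.2306]
orientation: [0.0, 1.0, 0.031, 0.0]
wrist_force: [1.0, 0.1, -0.3]
opening: 0.0003
```

Request:
step_arm:
  grip: [1,1,1,1,1]
  translation:
    - [1,1,0]
    - [2,2,0]
    - [2.77,2.5,0]
    - [2.77,2.5,0]
    - [2.77,2.5,0]
  turn:
    - [0,0,0]
    - [0,0,0]
    - [0,0,0]
    - [0,0,0]
    - [0,0,0]

```text
time_s: 8.9
position: [0.6444, 0.0227, 0.2293]
orientation: [0.0, 0.999, 0.032, -0.001]
wrist_force: [-0.1, 0.1, -1.3]
opening: 0.0007
```

```bash
python3 - <<'E'
from h import *
import pickle
print(sense()["position"])
a=shot("top","t2",(270,125,430,305),3.3)
w=shot("wrist","w2")
a0=cv2.imread("pics/t2.png");b=cv2.imread("pics/w2.png")
cv2.imwrite("pics/two.png",np.hstack([a0[:480],cv2.resize(b,(0,0),fx=.42,fy=.42)] if 0 else [cv2.resize(a0,(400,450)),cv2.resize(b[100:400,120:520],(400,450))[:, :]]))
E
```

```text
[0.64435423 0.02266249 0.22928521]
```

View pics/two.png

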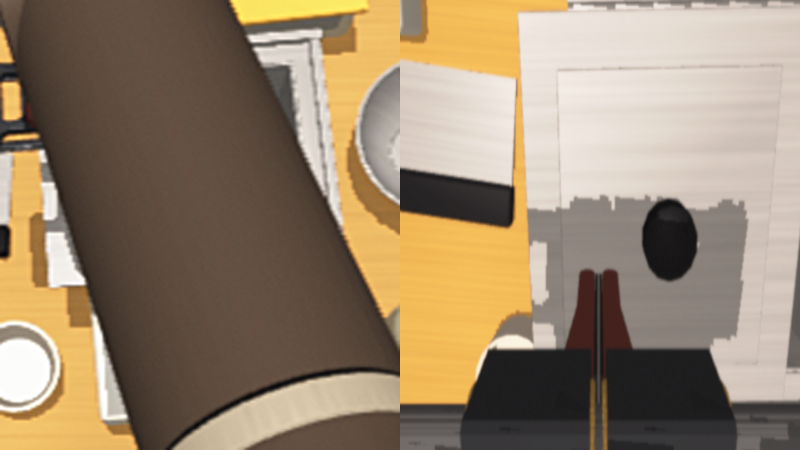

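The wrist view shows the shut fingertips left of the knob with clear space between, and the knob at (389,260) in that picture. Descend and push.

Request:
step_arm:
  grip: [1,1,1,1,1]
  translation:
    - [0.1,0,-0.7]
    - [0.1,0,-1.4]
    - [0.1,0,-2]
    - [0.1,0,-2.14]
    - [0.1,0,-2.14]
  turn:
    - [0,0,0]
    - [0,0,0]
    - [0,0,0]
    - [0,0,0]
    - [0,0,0]

```text
time_s: 9.62
position: [0.6482, 0.023, 0.1655]
orientation: [-0.0, 0.999, 0.032, -0.0]
wrist_force: [1.2, 0.1, -0.6]
opening: 0.0006
```

Request:
step_arm:
  grip: [1,1,1,1,1]
  translation:
    - [0.01,-0.15,0]
    - [0.02,-0.3,0]
    - [0.03,-0.45,0]
    - [0.04,-0.6,0]
    - [0.05,-0.75,0]
  turn:
    - [0,0,0]
    - [0,0,0]
    - [0,0,0]
    - [0,0,0]
    - [0,0,0]

```text
time_s: 10.25
position: [0.6498, 0.0014, 0.1659]
orientation: [-0.001, 0.999, 0.032, 0.0]
wrist_force: [-0.8, 4.1, 0.3]
opening: 0.0006
```

Request:
step_arm:
  grip: [1,1,1,1,1]
  translation:
    - [0.01,-0.15,0]
    - [0.02,-0.3,0]
    - [0.03,-0.45,0]
    - [0.04,-0.6,0]
    - [0.05,-0.75,0]
  turn:
    - [0,0,0]
    - [0,0,0]
    - [0,0,0]
    - [0,0,0]
    - [0,0,0]

```text
time_s: 10.88
position: [0.6514, -0.022, 0.1659]
orientation: [-0.0, 0.999, 0.032, 0.0]
wrist_force: [-0.1, 3.8, 2.4]
opening: 0.0004
```

Request:
step_arm:
  grip: [1,1,1,1,1]
  translation:
    - [0,-0.1,0]
    - [0.01,-0.2,0]
    - [0.01,-0.3,0]
    - [0.02,-0.4,0]
    - [0.02,-0.5,0]
  turn:
    - [0,0,0]
    - [0,0,0]
    - [0,0,0]
    - [0,0,0]
    - [0,0,0]

```text
time_s: 11.5
position: [0.652, -0.037, 0.1658]
orientation: [-0.0, 0.999, 0.032, 0.0]
wrist_force: [-0.6, 5.2, 2.3]
opening: 0.0002
```

Request:
step_arm:
  grip: [1,1,1,1,1]
  translation:
    - [0,-0.05,0]
    - [0,-0.1,0]
    - [0,-0.15,0]
    - [0,-0.15,0]
    - [0,-0.15,0]
  turn:
    - [0,0,0]
    - [0,0,0]
    - [0,0,0]
    - [0,0,0]
    - [0,0,0]

```text
time_s: 12.12
position: [0.6519, -0.0401, 0.1659]
orientation: [-0.001, 0.999, 0.033, 0.0]
wrist_force: [-1.2, 6.4, 3.0]
opening: 0.0003
```

Request:
step_arm:
  grip: [1,1,1,1,1]
  translation:
    - [0,-0.05,0]
    - [0,-0.1,0]
    - [0,-0.1,0]
    - [0,-0.1,0]
    - [0,-0.1,0]
  turn:
    - [0,0,0]
    - [0,0,0]
    - [0,0,0]
    - [0,0,0]
    - [0,0,0]

```text
time_s: 12.75
position: [0.6517, -0.0404, 0.1659]
orientation: [-0.002, 0.999, 0.034, -0.0]
wrist_force: [-1.2, 13.0, 2.8]
opening: 0.0002
```

At the stop (13 N, no further motion). Back off, lift and move clear.

Request:
step_arm:
  grip: [1,1,1,1,1]
  translation:
    - [0,0.4,0]
    - [0,0.6,0.6]
    - [0,0.6,2.2]
    - [0,0.6,4]
    - [-1,-0.5,5]
  turn:
    - [0,0,0]
    - [0,0,0]
    - [0,0,0]
    - [0,0,0]
    - [0,0,0]

```text
time_s: 13.38
position: [0.6233, -0.0576, 0.3197]
orientation: [-0.0, 0.999, 0.034, 0.002]
wrist_force: [-0.4, -1.6, -0.9]
opening: 0.0004
```

Request:
step_arm:
  grip: [1,1,1,1,1]
  translation:
    - [-1.2,-1.4,0]
    - [-2.4,-2.8,0]
    - [-3.6,-4.2,0]
    - [-4.8,-5.6,0]
    - [-6,-7,0]
  turn:
    - [0,0,0]
    - [0,0,0]
    - [0,0,0]
    - [0,0,0]
    - [0,0,0]

```text
time_s: 14.0
position: [0.4401, -0.2716, 0.3172]
orientation: [0.001, 1.0, 0.032, 0.0]
wrist_force: [0.8, -0.1, 0.0]
opening: 0.0004
```

Request:
step_arm:
  grip: [1,1,1,1,1]
  translation:
    - [-0.6,-1.5,0]
    - [-1.2,-3,0]
    - [-1.8,-4.5,0]
    - [-1.8,-4.5,0]
    - [-1.8,-4.5,0]
  turn:
    - [0,0,0]
    - [0,0,0]
    - [0,0,0]
    - [0,0,0]
    - [0,0,0]

```text
time_s: 14.62
position: [0.3878, -0.4043, 0.3164]
orientation: [0.0, 0.999, 0.032, 0.0]
wrist_force: [0.1, -0.2, 0.1]
opening: 0.0005
```

```bash
python3 - <<'E'
from h import *
print(sense()["position"])
a=shot("top","t3",(210,125,470,305),3)
E
```

```text
[ 0.387793   -0.40433436  0.31644247]
```

View pics/t3.png

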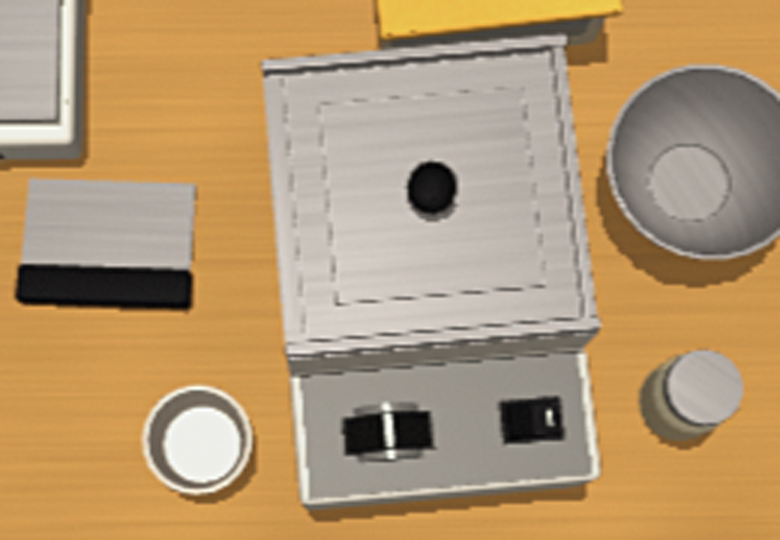

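The view shows the lid flush against the end stop with no gap (knob at crop (432,187)). The white line is at (390,430), between the pointers, and the other things have not moved. The rocker bottomed out at 24 N at its level height.

```bash
python3 - <<'E'
from h import *
from plant import finish_job
c=capture("top");a=dict(O=np.array(c["origin"]),R=R.from_quat(np.roll(c["rotation"],-1)).as_matrix(),f=240/np.tan(np.radians(c["fovy"])/2),cx=c["cx"],cy=c["cy"])
print("knob",ray(a,210+432/3,125+187/3,.15).round(4),"expected home ~(0.650,-0.066)")
print(finish_job())
E
```

```text
knob [ 0.6498 -0.0666  0.15  ] expected home ~(0.650,-0.066)
the job is handed in; nothing more can be done
None
```

The melter is set to warm: wheel, switch and lid are all done, and I handed the job in at about 15 s of the 58 s. I worked with the fingers shut throughout and lifted or gripped nothing.

- **Wheel:** I rubbed the crown about 16 mm to the right at 8–9 N, which is one click. The last picture shows the white line between the two pointers.
- **Rocker:** I pressed the right half until it stopped at 24 N. The fingertip was then about 5 mm above the ledge, the level "on" height. I relied on that height and force, because I did not take a close-up of the switch afterwards.
- **Lid:** I pushed the knob from the left until the force rose to 13 N with no further movement. The last picture shows no gap at the end stop. The knob measured (0.650, -0.067), against an expected home of about (0.650, -0.066).

The last picture showed the ramekin, jar, bowl and scraper where they stood at the start. The cutter and spatula were outside that crop, and I did not go near them. The arm was clear of everything when I handed in, and none of the checks I made failed or disagreed.

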